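# Bolt the die rack shut

## Robot

A 6-joint arm with a two-finger parallel gripper is mounted at the origin on a cart in front of the work surface, level with it; the furniture and walls round the work are solid. World frame = base frame: x ahead of the robot, y to its left, z up, the work surface at z = 0. Lengths are in m, angles in rad, forces in N, time in s.
With the tool pointing down it reaches from about 0.375 to 0.975 m from the base axis. Payload 3.8 kg.
Tool frame: the origin (TCP) lies where the fingers leave the gripper's body, on its centre line; the fingertips stand 73 mm ahead of it and the grasp point (between the pads) lies 54 mm ahead of it (nose_length is the distance from the TCP to the fingertips, in m); z points along the fingers, y is the line along which they close (so a half turn about z gives the same grasp; the last joint's range is limited). The gripper opens to 85 mm and grips with 20 to 120 N. Pads are 22 mm wide; open, the fingers measure 114 mm over their backs; the gripper's body (76 mm by 85 mm) begins 54 mm behind the grasp point. The pads swing forward as they close: fully open they stand 13 mm farther back than shut.
Start: joints at [1.072, 0.264, 1.604, -0, 1.274, -0.037], TCP at [0.301, 0.604, 0.304] pointing down, gripper open.
Joint ranges: [-2.63, 2.63], [-0.94, 2.18], [0.31, 2.57], [-1.31, 4.45], [0, 2.66], [-2.55, 2.55]. Speed limits (rad/s): [2.57, 2.57, 3.14, 3.14, 3.14, 3.14].

## Interface

Orientations are given as a rotation vector (axis times angle).
In Python, from workcell import read_state, read_camera, calibration, finish_job, look_for, cut_out, tip_of, nose_length gives the robot as it stands.
- The arm moves only by the tool step_arm, never from a script. Its argument "targets" is a list of rows, each a list of 3 entries, a list of its own where there are three numbers: the turn, a rotation vector about the tool's x, y, z in rad, then the shift along the tool's x, y, z in mm, then the finger opening in mm, from 0 to 85.4. In form: [[[ax, ay, az], [x, y, z], grip], ...]. A call has 1 to 5 rows; each row shifts and turns the commanded pose from where the row before left it, along the tool's axes as they then stand; what a row does not reach is not made up. A row lasts 1/12 s, in which the tool goes at most 41.7 mm and 7.16 degrees, less where a joint would pass 70% of its speed; a pose out of reach is approached as far as the arm can. A call with a gripper value outside its range is refused whole. The fingers move at their own pace and stop on an object; "grip_force" is the grip in N (left out, the last holds). Time passes only in rows, so rows that do not move let the fingers close. It gives the time, the measured TCP pose, the force, the opening and the grip force at its end, in the units of the state.
- read_state(): the state, without advancing time (a new reading comes with each control period).
- read_camera(name): name is "scene" or "top" or "wrist"; returns the picture (420x560x3 uint8, red, green, blue); there is no depth.
- calibration(name): a dict with "camera_matrix" (3x3 intrinsics, pixels), "R" (3x3) and "t" (3): a world point X has camera coordinates R X + t. Camera axes: x right, y down, z forward; pixel columns grow to the right and rows downward; lengths in m; the calibration is good to about 2 mm. A picture is of the moment at which its call begins: read the wrist's pose just before it. calibration takes no time and is no camera call; for the wrist camera it gives the pose at the moment of the call.
- finish_job(): hands the job in; it is judged then, once.
Trained networks look in the newest picture that a camera, given by its name, has taken for a name from the list of things; names that differ only in an ending like _2 or _b are one class to them, and where a whole thing is asked for, a point or a joint stands for the part that bears it (a point fixed in the world has none). Each returns a list of dicts, best first, with "score" (0 to 1); they miss things now and then, are a little off and sometimes report something else, mostly with a low value. They report only what shows in the picture. A call takes as long as a camera call.
- look_for(camera, query): "extent" ([left, top, right, bottom] in pixels, round what is visible of it).
- cut_out(camera, query): "region" (420x560 bool, what is visible of it) and "extent" ([left, top, right, bottom] in pixels, round what is visible of it).
- tip_of(camera, query): "at" ([row, column] in pixels: a listed point, or the origin of a listed thing).
The state is a dict: "time": time; "q": joint angles; "joint_vel": joint speeds; "joint_torque": joint torques, N m; "tool_pos": TCP position; "tcp_rot": TCP orientation; "wrist_force": force on the tool from outside, world axes, zero at the start; "torque": the same for the moment, N m; "width": opening from 0.0 (shut) to 1.0 (fully open); "grip_force": force on a finger pad.
Only numpy, scipy, OpenCV 4.12 (cv2) and the standard library are available. Lean on these libraries where they do the work, as an engineer would, in place of code of your own. Each camera call takes 0.05 s, during which the arm holds its last target. There are 200 camera calls.

## Task

Bolt the die rack shut: hold its long sprung safety catch pad down with one fingertip and, keeping it down all the way, push the bolt fully home across the mouth of the chute with the other fingertip against the bolt's upright lug. Then take the hand away so that the catch springs up again behind the bolt's teeth. Only touch the catch and the bolt; leave the dies in the chute and everything else where it stands.

Things in the scene. Friction and masses are not known exactly. Their poses are not given: they have to be found in the camera images.
- rack: Die rack: dark steel bed, 8 mm thick, fixed to the table, with bolt, catch and aluminium die chute. Origin on the table under the bed; +y is the way the bolt goes home, +x from catch to bolt (away from the robot at yaw 0). Bed x -65..60, y -130..105 mm. Chute x 49..166, y 20..82, 35 high; keeper for the bolt's end at y 79..103. Guides, keeper, teeth end below 31 mm over the table.
- bolt (a joint): Travel of the bolt in m along rack +y: 0 drawn back, 0.070 fully home at its stop. Starts at 0 to 0.010; stays where it is left (about 2 N friction, no spring). With the catch up, teeth on its side strike the catch's nose from 0.0125 on; past 0.064 the last tooth is by and the catch can rise behind it.
- bolt_lug (a point): Middle of the bolt's upright dark steel thumb lug: 30 mm wide (rack x), 12 mm thick (rack y), from the bolt's round bar (14 mm, its top 25 mm over the table) up to 75 mm over the table. The point is 50 mm over the table, at rack x 30, y -65 mm plus the bolt's travel, and moves with the bolt. Push its -y face towards +y.
- catch (a joint): How far the catch is pressed down in m: 0 up, 0.012 bottom stop. The bolt can slide when it is down more than 0.0065. The spring pushes back with about 1.5 N at first and 5 N at the bottom; released, the catch springs up.
- catch_pad (a point): Centre of the top of the catch pad: ribbed flat aluminium bar, 30 mm wide (rack x), 130 mm long (rack y), parallel to the bolt, at rack x -34, y -50 mm, so 64 mm across from the lug's middle. Top 50 mm over the table when up, 38 mm when fully down; the point moves with it. A fingertip can slide along it, holding it down, beside the lug's whole travel.
- die_near: round steel die, 43 mm across, 25 high, standing in the chute nearest its mouth; not to be moved. Origin: centre of its underside.
- die_far: round steel die, 45 mm across, 26 high, standing deeper in the chute; not to be moved. Origin: centre of its underside.
- cap_a: bystander: knurled steel cap, 37 mm across, 25 high, on the table beyond the bolt. Origin: centre of its underside.
- pin: bystander: upright steel guide pin, 39 mm across, 83 high, on the table beyond the bolt. Origin: centre of its underside.
- die_loose: bystander: round steel die, 51 mm across, 33 high, on the table between rack and robot. Origin: centre of its underside.
- tin: bystander: round tin with a white lid, 69 mm across, 44 high, left of the rack, before the foot of the tall fixed deck that fills the table left of y 0.33 m beyond x 0.5 m. Origin: centre of its underside.
- mandrel: bystander: flanged mandrel, 62 mm across, 68 high, far left. Origin: centre of its underside.

How it is judged:
By the outcome, as a careful person would: the job done as asked, in the order asked, and still so for the second after the job is handed in, with the robot touching nothing.
It also fails if it takes over 35 s, if anything falls off the work surface, if the arm or the gripper's body presses on something with over 40 N, if the wrist force passes 120 N, or if a joint passes its speed limit or range.

## Working session

There is one attempt and no reset: what is moved stays moved. The work goes in short steps, Python scripts to look and compute and a tool call to move; the robot and the scene stay as the last step left them, time stands still between calls to the robot, and variables do not carry over. Pictures are saved under pics/ and viewed, at most 10 in all, crops included, and the job is handed in when it is done.

Besides the shell and the picture viewer there is one more tool, called after "Emit:" in YAML: its name, and indented under it one key for each argument. step_arm: Moves the arm, as the interface text tells. Its arguments: {"type":"object","properties":{"targets":{"type":"array","items":{"type":"array"}},"grip_force":{"type":"number"}},"required":["targets"]}

```bash
ls; mkdir -p pics
cat > h.py <<'E'
import numpy as np,cv2
from workcell import *
def ray(cal,px,z):
    K,R,t=[np.array(cal[k],float) for k in("camera_matrix","R","t")]
    d=R.T@np.linalg.solve(K,[px[1],px[0],1.]);c=-R.T@t
    return c+d*(z-c[2])/d[2]
def proj(cal,X):
    K,R,t=[np.array(cal[k],float) for k in("camera_matrix","R","t")]
    p=K@(R@np.array(X)+t);return p[:2]/p[2]
E
python3 - <<'E'
from h import *
s=read_state();print(s['time'],s['tool_pos'],s['tcp_rot'],s['width'],nose_length() if callable(nose_length) else nose_length)
ims=[]
for c in("scene","top"):
    im=read_camera(c);cal=calibration(c);cv2.imwrite(f"pics/{c}0.png",im[:,:,::-1])
    for n,z in(("bolt_lug",.05),("catch_pad",.05),("rack",0),("die_near",.008),("cap_a",0),("pin",0),("die_loose",0),("tin",0)):
        print(c,n,[(round(r['score'],2),np.round(r['at']).tolist(),ray(cal,r['at'],z).round(3).tolist()) for r in tip_of(c,n)[:2]])
print(read_state()['time'])
E
```

```text
pics
0.0 [0.30047344 0.60377846 0.3025338 ] [-0.71882748 -3.05762986  0.00345389] 0.9989160140386246 0.0726
scene bolt_lug [(0.92, [241.0, 338.0], [0.57, 0.046, 0.05]), (0.37, [250.0, 304.0], [0.501, 0.07, 0.05])]
scene catch_pad [(0.86, [257.0, 316.0], [0.507, 0.041, 0.05]), (0.35, [234.0, 385.0], [0.662, 0.003, 0.05])]
scene rack [(0.57, [252.0, 306.0], [0.531, 0.094, 0.0]), (0.19, [242.0, 342.0], [0.612, 0.069, 0.0])]
scene die_near [(0.77, [218.0, 308.0], [0.595, 0.163, 0.008])]
scene cap_a [(0.81, [244.0, 364.0], [0.646, 0.037, 0.0])]
scene pin [(0.64, [232.0, 382.0], [0.703, 0.039, 0.0])]
scene die_loose [(0.71, [265.0, 244.0], [0.406, 0.145, 0.0])]
scene tin [(0.74, [202.0, 197.0], [0.427, 0.369, 0.0])]
top bolt_lug [(0.85, [186.0, 342.0], [0.565, 0.042, 0.05])]
top catch_pad [(0.7, [212.0, 346.0], [0.498, 0.036, 0.05])]
top rack [(0.82, [203.0, 322.0], [0.526, 0.09, 0.0])]
top die_near [(0.75, [181.0, 296.0], [0.584, 0.159, 0.008])]
top cap_a [(0.44, [158.0, 338.0], [0.646, 0.044, 0.0])]
top pin [(0.42, [203.0, 320.0], [0.527, 0.096, 0.0])]
top die_loose [(0.63, [250.0, 302.0], [0.403, 0.147, 0.0])]
top tin [(0.61, [209.0, 344.0], [0.508, 0.032, 0.0])]
0.9
```

Run:
```python
import cv2
a=cv2.imread('pics/top0.png')[110:310,200:440];b=cv2.imread('pics/scene0.png')[150:310,170:440]
cv2.imwrite('pics/a1.png',cv2.resize(a,None,fx=3,fy=3,interpolation=2)[:600,:800]);cv2.imwrite('pics/b1.png',cv2.resize(b,None,fx=2.9,fy=2.9,interpolation=2))
```

```text
(no output)
```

View pics/a1.png

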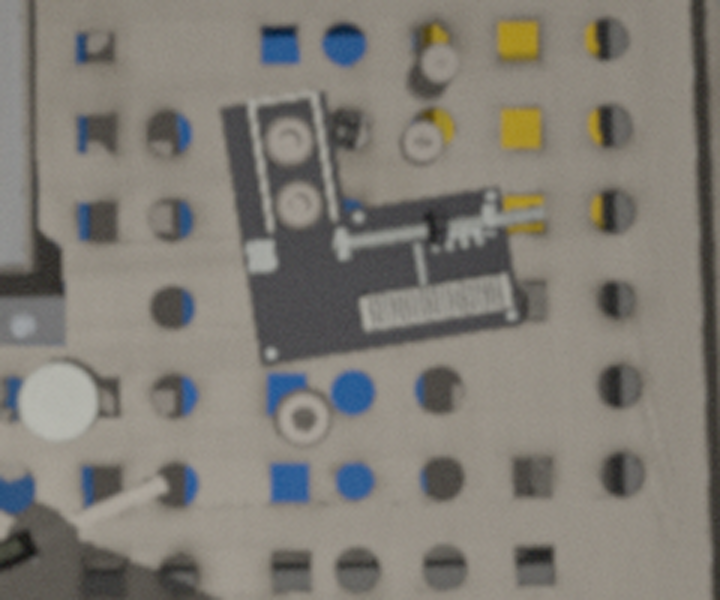

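View pics/b1.png

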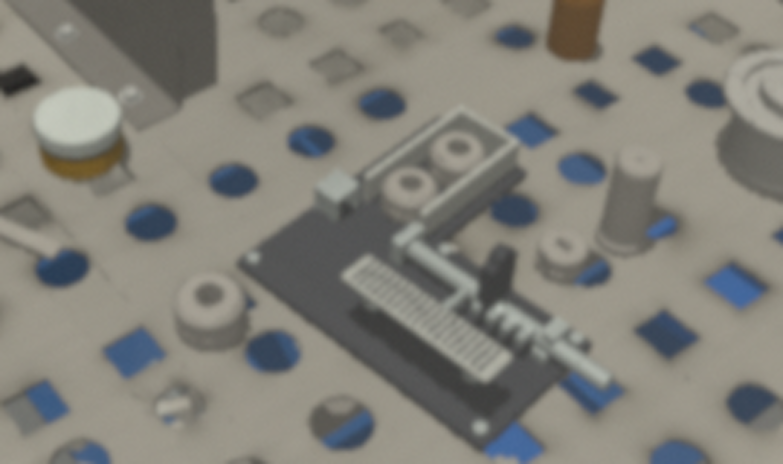

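The pictures show the pad at top crop (360–516, 275–331), the lug at (435, 228) and the bed corners; the rack is yawed about +10°. I'll fit the rack pose from these.

Run:
```python
from h import *
from scipy.optimize import least_squares as LS
obs=[]
def A(u,v):return (u/3+200,v/3+110)
def B(u,v):return (u/2.9+170,v/2.9+150)
top=calibration("top");sc=calibration("scene")
for c,X,p in[(top,(-65,105,8),A(265,362)),(top,(-65,-130,8),A(522,318)),(top,(60,-130,8),A(496,187)),
 (top,(-19,15,50),A(360,298)),(top,(-19,-115,50),A(505,275)),(top,(-49,-115,50),A(515,308)),(top,(-49,15,50),A(367,331)),
 (sc,(-65,105,8),B(238,263)),(sc,(-65,-130,8),B(484,450)),(sc,(-19,15,50),B(366,254)),(sc,(-49,15,50),B(342,273)),(sc,(-49,-115,50),B(488,381)),(sc,(-19,-115,50),B(513,354)),
 (top,None,(342,186)),(sc,None,(338,241))]: obs.append((c,X,p))
def W(v,X):
    if X is None:X=(30,-65+v[3],50)
    c,s=np.cos(v[2]),np.sin(v[2]);return np.array([v[0]+(c*X[0]-s*X[1])/1e3,v[1]+(s*X[0]+c*X[1])/1e3,X[2]/1e3])
f=lambda v:np.concatenate([proj(c,W(v,X))-p for c,X,p in obs])
r=LS(f,[.53,.09,.15,5],x_scale=[.01,.01,.1,5],loss='soft_l1')
print(r.x);print(r.fun.reshape(-1,2).round(1).tolist())
v=r.x;print('lug',W(v,None),'pad',W(v,(-34,-50,50)),'cap dist, pin', top['camera_matrix'])
th=v[2]
for n,p in(('cap',(.646,.040)),('pin',(.703,.039)),('loose',(.405,.146)),('tin',(.427,.369)),('near',(.59,.16))):
    d=np.array(p)-v[:2];print(n,(np.array([[np.cos(th),np.sin(th)],[-np.sin(th),np.cos(th)]])@d*1e3).round())
```

```text
[ 0.5308018   0.09141662  0.14480513 13.02968545]
[[-1.3, 1.0], [0.2, 1.1], [0.7, -1.5], [-0.7, -1.1], [0.5, -1.7], [-0.8, -1.2], [-1.1, -0.6], [-1.5, -0.1], [-0.3, 0.2], [0.7, 0.1], [-1.0, 1.4], [-0.3, 0.9], [0.9, 1.1], [-0.4, -0.8], [-0.2, 1.2]]
lug [0.56798712 0.04431921 0.05      ] pad [0.50437263 0.03703373 0.05      ] cap dist, pin [[524.26379155   0.         276.6161075 ]
 [  0.         524.26379155 201.88815214]
 [  0.           0.           1.        ]]
cap [107. -68.]
pin [163. -77.]
loose [-117.   72.]
tin [-63. 290.]
near [68. 59.]
```

```bash
cat >> h.py <<'E'
from scipy.spatial.transform import Rotation as Ro
ORG=np.array([.5308,.0914]);YAW=.1448
def rk(p):c,s=np.cos(YAW),np.sin(YAW);return ORG+np.array([[c,-s],[s,c]])@np.array(p)/1e3
def plan(rx,ry,ztip,nose=None):
    s=read_state();R=Ro.from_rotvec(s['tcp_rot']);n=nose or (nose_length() if callable(nose_length) else nose_length)
    c,sn=np.cos(YAW),np.sin(YAW)
    T=Ro.from_matrix(np.array([[-sn,c,0],[c,sn,0],[0,0,-1]]).T if 0 else np.column_stack([[-sn,c,0],[c,sn,0],[0,0,-1]]))
    tgt=np.r_[rk((rx,ry)),ztip+n]
    rel=(R.inv()*T).as_rotvec()
    print('t',s['time'],'nose',n,'pos',s['tool_pos'].round(4),'tgt',tgt.round(4),'turn',rel.round(3),'shift mm in current',(R.inv().apply(tgt-s['tool_pos'])*1e3).round(1),'in target',(T.inv().apply(tgt-s['tool_pos'])*1e3).round(1),'F',np.round(s['wrist_force'],1),'w',s['width'],'q6',s['q'][5])
E
python3 - <<'E'
from h import *
plan(-2,-80,.10)
E
```

```text
t 0.9 nose 0.0726 pos [0.3008 0.6043 0.3039] tgt [0.5404 0.0119 0.1726] turn [0.    0.    0.964] shift mm in current [-478.4 -423.5  131.3] in target [-620.7  151.6  131.3] F [-0.1  0.5 -0.1] w 0.9978002610998603 q6 -0.036889441916220636
```

Emit:
step_arm:
  targets:
    - [[0, 0, 0], [-18, -36, 0], 50]
    - [[0, 0, 0], [-18, -36, 0], 50]
    - [[0, 0, 0], [-18, -36, 0], 50]
    - [[0, 0, 0], [-18, -36, 0], 50]
    - [[0, 0, 0], [-18, -36, 0], 50]
  grip_force: 60

```text
time: 1.32
tool_pos: [0.3008, 0.4013, 0.3037]
tcp_rot: [0.718, 3.058, -0.0]
wrist_force: [0.2, -0.1, 0.4]
width: 0.587
grip_force: 0.0
```

Emit:
step_arm:
  targets:
    - [[0, 0, 0], [-34, -21, 0], 50]
    - [[0, 0, 0], [-34, -21, 0], 50]
    - [[0, 0, 0], [-34, -21, 0], 50]
    - [[0, 0, 0], [-34, -21, 0], 50]
    - [[0, 0, 0], [-34, -21, 0], 50]

```text
time: 1.73
tool_pos: [0.407, 0.2316, 0.3044]
tcp_rot: [0.718, 3.057, 0.001]
wrist_force: [0.7, -0.3, -0.3]
width: 0.586
grip_force: 0.0
```

Emit:
step_arm:
  targets:
    - [[0, 0, 0], [-34, -21, 0], 50]
    - [[0, 0, 0], [-34, -21, 0], 50]
    - [[0, 0, 0], [-34, -21, 0], 50]
    - [[0, 0, 0], [-34, -21, 0], 50]
    - [[0, 0, 0], [-34, -21, 0], 50]

```text
time: 2.15
tool_pos: [0.5126, 0.0616, 0.3043]
tcp_rot: [0.719, 3.057, 0.001]
wrist_force: [0.7, 0.7, 0.7]
width: 0.588
grip_force: 0.0
```

Emit:
step_arm:
  targets:
    - [[0, 0, 0.12], [0, 0, 0], 50]
    - [[0, 0, 0.12], [0, 0, 0], 50]
    - [[0, 0, 0.12], [0, 0, 0], 50]
    - [[0, 0, 0.12], [0, 0, 0], 50]
    - [[0, 0, 0.12], [0, 0, 0], 50]

```text
time: 2.57
tool_pos: [0.512, 0.0632, 0.304]
tcp_rot: [1.6, 2.704, 0.0]
wrist_force: [0.1, -0.4, -0.5]
width: 0.585
grip_force: 0.0
```

Emit:
step_arm:
  targets:
    - [[0, 0, 0.12], [0, 0, 0], 50]
    - [[0, 0, 0.12], [0, 0, 0], 50]
    - [[0, 0, 0.12], [0, 0, 0], 50]
    - [[0, 0, 0], [0, 0, 0], 50]

```text
time: 2.9
tool_pos: [0.5119, 0.0635, 0.304]
tcp_rot: [2.053, 2.377, 0.0]
wrist_force: [0.1, -0.1, 0.3]
width: 0.586
grip_force: 0.0
```

Run:
```python
from h import *
plan(-2,-80,.10)
im=read_camera("wrist");cv2.imwrite("pics/w1.png",im[:,:,::-1]);cal=calibration("wrist")
c,s=np.cos(YAW),np.sin(YAW)
for n in("bolt_lug","catch_pad"):
    for r in tip_of("wrist",n)[:2]:
        p=ray(cal,r['at'],.05)[:2]-ORG;print(n,round(r['score'],2),np.round(r['at']),'rack mm',(np.array([[c,s],[-s,c]])@p*1e3).round(1))
```

```text
t 2.9 nose 0.0726 pos [0.5119 0.0635 0.304 ] tgt [0.5404 0.0119 0.1726] turn [0.    0.    0.001] shift mm in current [-55.2  20.6 131.4] in target [-55.1  20.7 131.4] F [ 0.1 -0.1  0.3] w 0.5860161865820331 q6 -0.070823204185696
bolt_lug 0.83 [216. 327.] rack mm [ 34.4 -60.5]
catch_pad 0.97 [203. 272.] rack mm [-30.  -45.1]
catch_pad 0.29 [117. 404.] rack mm [110.9  52.2]
```

View pics/w1.png

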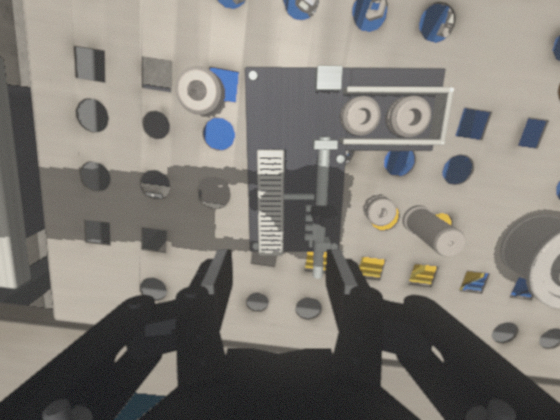

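The wrist picture shows the rack aligned with the tool; the pad is at about (270, 203), the lug in shadow near (325, 216), and the die cap and pin are clear. Moving closer for a second look.

Emit:
step_arm:
  targets:
    - [[0, 0, 0], [-19, 7, 28], 50]
    - [[0, 0, 0], [-19, 8, 28], 50]
    - [[0, 0, 0], [-19, 8, 28], 50]
    - [[0, 0, 0], [0, 0, 28], 50]
    - [[0, 0, 0], [0, 0, 0], 50]

```text
time: 3.47
tool_pos: [0.5395, 0.0098, 0.1858]
tcp_rot: [-2.044, -2.375, 0.011]
wrist_force: [-2.0, 1.0, -0.9]
width: 0.581
grip_force: 0.0
```

Run:
```python
from h import *
plan(0,-82,.12)
im=read_camera("wrist");cv2.imwrite("pics/w2.png",im[:,:,::-1]);cal=calibration("wrist")
c,s=np.cos(YAW),np.sin(YAW)
for cam in("wrist","scene"):
  im=read_camera(cam);cal=calibration(cam)
  if cam=="scene":cv2.imwrite("pics/s2.png",im[:,:,::-1])
  for n in("bolt_lug","catch_pad"):
    for r in tip_of(cam,n)[:1]:
        p=ray(cal,r['at'],.05)[:2]-ORG;print(n,round(r['score'],2),np.round(r['at']),'rack mm',(np.array([[c,s],[-s,c]])@p*1e3).round(1))
print(read_state()['time'])
```

```text
t 3.4667 nose 0.0726 pos [0.5395 0.0098 0.1858] tgt [0.5426 0.0103 0.1926] turn [-0.011 -0.002  0.005] shift mm in current [-0.   3.1 -6.8] in target [-0.   3.1 -6.8] F [-2.   1.  -0.9] w 0.581400163821131 q6 -0.17748842732940992
bolt_lug 0.86 [196. 326.] rack mm [ 34.2 -61.9]
catch_pad 0.87 [176. 241.] rack mm [-29.  -47.1]
bolt_lug 0.94 [243. 339.] rack mm [ 29.8 -54.5]
catch_pad 0.64 [241. 339.] rack mm [ 34.8 -52.2]
3.8167
```

View pics/w2.png

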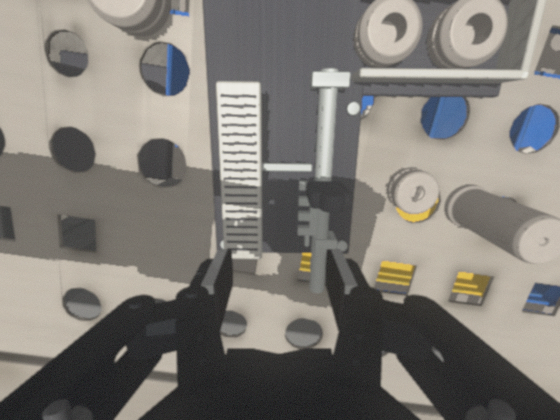

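The wrist picture shows the pad at columns 218–262, rows 82–257, and the lug near (325, 196). Both fingertips, at about row 255, are on the near side of the lug. Descending beside it.

Emit:
step_arm:
  targets:
    - [[0.01, 0, 0], [-2, 4, 12], 50]
    - [[0, 0, 0], [0, 0, 12], 50]
    - [[0, 0, 0], [0, 0, 12], 50]
    - [[0, 0, 0], [0, 0, 6], 50]
    - [[0, 0, 0], [0, 0, 0], 50]

```text
time: 4.23
tool_pos: [0.5453, 0.0094, 0.1476]
tcp_rot: [-2.043, -2.373, 0.016]
wrist_force: [-1.0, 0.3, -0.2]
width: 0.586
grip_force: 0.0
```

Run:
```python
from h import *
plan(1,-84,.06)
im=read_camera("wrist");cal=calibration("wrist")
a=cv2.resize(im[60:320,150:450],(600,520))
im2=read_camera("scene");b=cv2.resize(im2[190:300,240:420],(800,489),interpolation=2)
cv2.imwrite("pics/w3.png",a[:,:,::-1]);cv2.imwrite("pics/s3.png",b[:,:,::-1])
c,s=np.cos(YAW),np.sin(YAW)
for n in("bolt_lug","catch_pad"):
    for r in tip_of("wrist",n)[:1]:
        p=ray(cal,r['at'],.05)[:2]-ORG;print(n,round(r['score'],2),np.round(r['at']),'rack mm',(np.array([[c,s],[-s,c]])@p*1e3).round(1))
```

```text
t 4.2333 nose 0.0726 pos [0.5453 0.0094 0.1476] tgt [0.5439 0.0084 0.1326] turn [-0.014 -0.001  0.004] shift mm in current [-0.7 -1.3 15. ] in target [-0.7 -1.5 15. ] F [-1.   0.3 -0.2] w 0.5862683223393753 q6 -0.17567887942914337
bolt_lug 0.8 [211. 332.] rack mm [ 34.4 -61.9]
catch_pad 0.61 [187. 224.] rack mm [-31.2 -47.5]
```

View pics/w3.png

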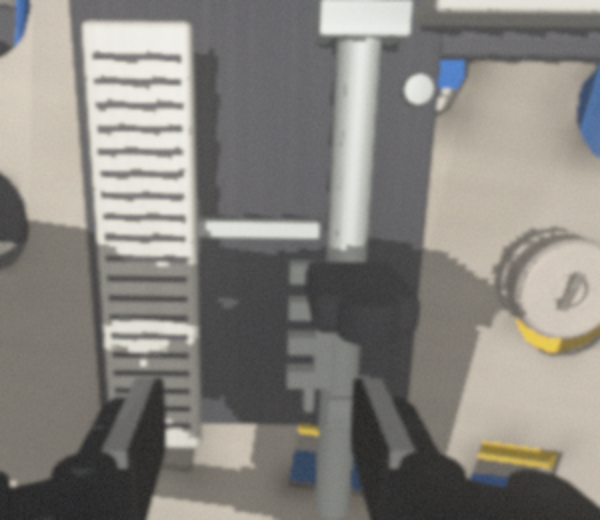

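View pics/s3.png

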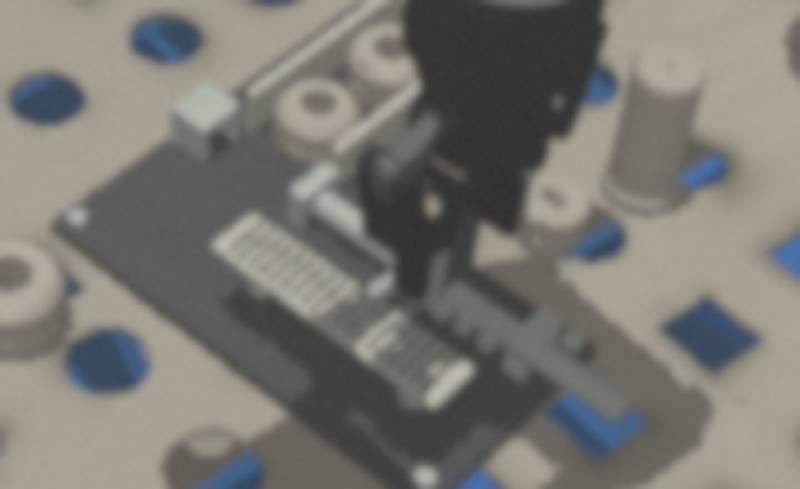

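The fingertips straddle correctly: left over the pad, right about 10 mm behind the lug's −y face. Going down to feel the pad.

Emit:
step_arm:
  targets:
    - [[-0.014, 0, 0], [0, 0, 7], 50]
    - [[0, 0, 0], [0, 0, 7], 50]
    - [[0, 0, 0], [0, 0, 5], 50]
    - [[0, 0, 0], [0, 0, 0], 50]

```text
time: 4.77
tool_pos: [0.5462, 0.0092, 0.1297]
tcp_rot: [2.049, 2.38, 0.002]
wrist_force: [-0.1, -0.8, -0.6]
width: 0.589
grip_force: 0.0
```

Emit:
step_arm:
  targets:
    - [[0, 0, 0], [0, 0, 3], 50]
    - [[0, 0, 0], [0, 0, 3], 50]
    - [[0, 0, 0], [0, 0, 0], 50]
    - [[0, 0, 0], [0, 0, 0], 50]

```text
time: 5.1
tool_pos: [0.5471, 0.0092, 0.1248]
tcp_rot: [2.048, 2.379, 0.004]
wrist_force: [-0.3, 0.4, 0.7]
width: 0.583
grip_force: 0.0
```

Emit:
step_arm:
  targets:
    - [[0, 0, 0], [0, 0, 2], 50]
    - [[0, 0, 0], [0, 0, 2], 50]
    - [[0, 0, 0], [0, 0, 0], 50]
    - [[0, 0, 0], [0, 0, 0], 50]

```text
time: 5.43
tool_pos: [0.547, 0.0092, 0.1207]
tcp_rot: [2.048, 2.379, 0.004]
wrist_force: [-0.1, -0.2, 0.1]
width: 0.589
grip_force: 0.0
```

Emit:
step_arm:
  targets:
    - [[0, 0, 0], [0, -1, 2], 50]
    - [[0, 0, 0], [0, 0, 2], 50]
    - [[0, 0, 0], [0, 0, 0], 50]
    - [[0, 0, 0], [0, 0, 0], 50]

```text
time: 5.77
tool_pos: [0.5465, 0.009, 0.1172]
tcp_rot: [2.048, 2.378, 0.006]
wrist_force: [0.9, 0.2, 2.4]
width: 0.584
grip_force: 1.0
```

Emit:
step_arm:
  targets:
    - [[0, 0, 0], [0, 0, 2], 50]
    - [[0, 0, 0], [0, 0, 1], 50]
    - [[0, 0, 0], [0, 0, 0], 50]
    - [[0, 0, 0], [0, 0, 0], 50]

```text
time: 6.1
tool_pos: [0.5465, 0.009, 0.1141]
tcp_rot: [2.048, 2.378, 0.005]
wrist_force: [1.5, -0.8, 3.0]
width: 0.586
grip_force: 1.4
```

Emit:
step_arm:
  targets:
    - [[0, 0, 0], [0, 0, 2], 50]
    - [[0, 0, 0], [0, 0, 2], 50]
    - [[0, 0, 0], [0, 0, 1], 50]
    - [[0, 0, 0], [0, 0, 0], 50]
    - [[0, 0, 0], [0, 0, 0], 50]

```text
time: 6.52
tool_pos: [0.5465, 0.009, 0.1091]
tcp_rot: [2.048, 2.378, 0.005]
wrist_force: [1.7, -0.3, 3.8]
width: 0.586
grip_force: 2.2
```

Emit:
step_arm:
  targets:
    - [[0, 0, 0], [0, 0, 1], 50]
    - [[0, 0, 0], [0, 0, 0], 50]
    - [[0, 0, 0], [0, 0, 0], 50]

```text
time: 6.77
tool_pos: [0.5465, 0.009, 0.1081]
tcp_rot: [2.048, 2.378, 0.005]
wrist_force: [1.4, -1.0, 3.8]
width: 0.588
grip_force: 2.3
```

Emit:
step_arm:
  targets:
    - [[0, 0, 0], [0, 0, 1], 50]
    - [[0, 0, 0], [0, 0, 0], 50]
    - [[0, 0, 0], [0, 0, 0], 50]

```text
time: 7.02
tool_pos: [0.5465, 0.009, 0.1075]
tcp_rot: [2.048, 2.378, 0.005]
wrist_force: [1.0, -0.3, 7.8]
width: 0.588
grip_force: 3.7
```

Run:
```python
from h import *
plan(2,-84,.036)
im=read_camera("wrist");im2=read_camera("scene")
a=cv2.resize(im[60:320,150:450],(450,390));b=cv2.resize(im2[210:290,260:400],(683,390),interpolation=2)[:,200:550]
cv2.imwrite("pics/w4.png",np.hstack([a,b])[:,:,::-1])
```

```text
t 7.0167 nose 0.0726 pos [0.5465 0.009  0.1075] tgt [0.5449 0.0086 0.1086] turn [0.005 0.    0.004] shift mm in current [-0.2 -1.7 -1.1] in target [-0.2 -1.7 -1.1] F [ 1.  -0.3  7.8] w 0.5875037034194232 q6 -0.17902008924090673
```

View pics/w4.png

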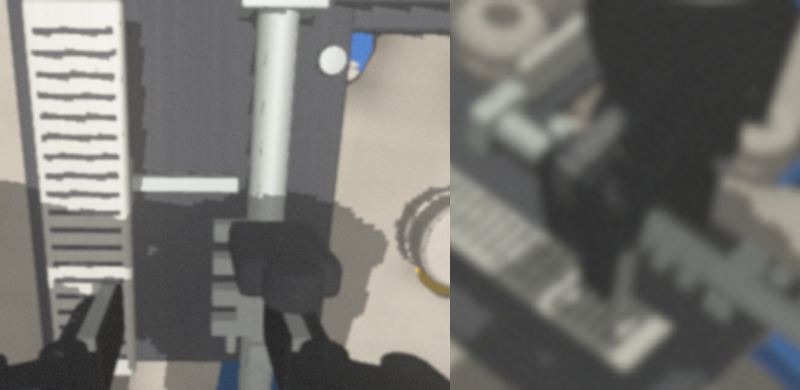

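The catch is at its bottom stop (force jumped to 7.8 N) and the right finger is behind the lug. Pushing in small steps while watching height and force.

Emit:
step_arm:
  targets:
    - [[0, 0, 0], [3, 0, 0], 50]
    - [[0, 0, 0], [3, 0, 0], 50]
    - [[0, 0, 0], [3, 0, 0], 50]
    - [[0, 0, 0], [3, 0, 0], 50]
    - [[0, 0, 0], [3, 0, 0], 50]

```text
time: 7.53
tool_pos: [0.5446, 0.0223, 0.1076]
tcp_rot: [2.045, 2.378, 0.002]
wrist_force: [1.6, -9.1, 6.9]
width: 0.583
grip_force: 4.9
```

Emit:
step_arm:
  targets:
    - [[0, 0, 0], [3, 0, 0], 50]
    - [[0, 0, 0], [3, 0, 0], 50]
    - [[0, 0, 0], [3, 0, 0], 50]
    - [[0, 0, 0], [3, 0, 0], 50]
    - [[0, 0, 0], [0, 0, 0], 50]

```text
time: 7.95
tool_pos: [0.5428, 0.0345, 0.1076]
tcp_rot: [2.045, 2.378, 0.003]
wrist_force: [1.6, -6.7, 6.5]
width: 0.586
grip_force: 4.4
```

Emit:
step_arm:
  targets:
    - [[0, 0, 0], [4, 0, 0], 50]
    - [[0, 0, 0], [4, 0, 0], 50]
    - [[0, 0, 0], [4, 0, 0], 50]
    - [[0, 0, 0], [4, 0, 0], 50]
    - [[0, 0, 0], [4, 0, 0], 50]

```text
time: 8.37
tool_pos: [0.5401, 0.0538, 0.1077]
tcp_rot: [2.044, 2.377, 0.003]
wrist_force: [2.8, -8.8, 7.5]
width: 0.587
grip_force: 5.3
```

Emit:
step_arm:
  targets:
    - [[0, 0, 0], [4, 0, 0], 50]
    - [[0, 0, 0], [4, 0, 0], 50]
    - [[0, 0, 0], [4, 0, 0], 50]
    - [[0, 0, 0], [3, 0, 0], 50]
    - [[0, 0, 0], [0, 0, 0], 50]

```text
time: 8.78
tool_pos: [0.5378, 0.0693, 0.1077]
tcp_rot: [2.045, 2.378, 0.004]
wrist_force: [1.9, -4.8, 7.7]
width: 0.583
grip_force: 4.0
```

Emit:
step_arm:
  targets:
    - [[0, 0, 0], [2, 0, 0], 50]
    - [[0, 0, 0], [2, 0, 0], 50]
    - [[0, 0, 0], [2, 0, 0], 50]
    - [[0, 0, 0], [0, 0, 0], 50]

```text
time: 9.12
tool_pos: [0.537, 0.0751, 0.1077]
tcp_rot: [2.045, 2.378, 0.004]
wrist_force: [3.0, -6.7, 7.3]
width: 0.585
grip_force: 4.4
```

Emit:
step_arm:
  targets:
    - [[0, 0, 0], [2, 0, 0], 50]
    - [[0, 0, 0], [0, 0, 0], 50]
    - [[0, 0, 0], [0, 0, 0], 50]

```text
time: 9.37
tool_pos: [0.5367, 0.077, 0.1077]
tcp_rot: [2.045, 2.378, 0.004]
wrist_force: [1.2, -6.1, 7.4]
width: 0.585
grip_force: 4.3
```

Emit:
step_arm:
  targets:
    - [[0, 0, 0], [2, 0, 0], 50]
    - [[0, 0, 0], [0, 0, 0], 50]
    - [[0, 0, 0], [0, 0, 0], 50]

```text
time: 9.62
tool_pos: [0.5364, 0.0789, 0.1077]
tcp_rot: [2.045, 2.378, 0.004]
wrist_force: [3.1, -7.7, 7.5]
width: 0.585
grip_force: 4.2
```

Emit:
step_arm:
  targets:
    - [[0, 0, 0], [1.5, 0, 0], 50]
    - [[0, 0, 0], [0, 0, 0], 50]
    - [[0, 0, 0], [0, 0, 0], 50]

```text
time: 9.87
tool_pos: [0.5361, 0.0803, 0.1077]
tcp_rot: [2.045, 2.378, 0.003]
wrist_force: [2.7, -6.5, 7.5]
width: 0.587
grip_force: 4.4
```

Emit:
step_arm:
  targets:
    - [[0, 0, 0], [1.5, 0, 0], 50]
    - [[0, 0, 0], [0, 0, 0], 50]
    - [[0, 0, 0], [0, 0, 0], 50]

```text
time: 10.12
tool_pos: [0.536, 0.0811, 0.1077]
tcp_rot: [2.045, 2.377, 0.002]
wrist_force: [2.9, -9.4, 7.6]
width: 0.585
grip_force: 6.4
```

Emit:
step_arm:
  targets:
    - [[0, 0, 0], [1.5, 0, 0], 50]
    - [[0, 0, 0], [0, 0, 0], 50]
    - [[0, 0, 0], [0, 0, 0], 50]

```text
time: 10.37
tool_pos: [0.536, 0.0814, 0.1077]
tcp_rot: [2.043, 2.376, 0.0]
wrist_force: [3.4, -15.5, 6.6]
width: 0.589
grip_force: 8.9
```

The force is climbing with no further motion, at tool y ≈ −11 in rack coordinates as expected: the bolt is at its stop. Backing off the lug slightly, then lifting.

Emit:
step_arm:
  targets:
    - [[0, 0, 0], [-3, 0, 0], 50]
    - [[0, 0, 0], [-3, 0, 0], 50]
    - [[0, 0, 0], [-2, 0, 0], 50]
    - [[0, 0, 0], [0, 0, 0], 50]

```text
time: 10.7
tool_pos: [0.5362, 0.0776, 0.1076]
tcp_rot: [2.051, 2.378, 0.008]
wrist_force: [-0.5, 4.9, 8.1]
width: 0.588
grip_force: 4.2
```

Emit:
step_arm:
  targets:
    - [[0, 0, 0], [0, 0, -4], 50]
    - [[0, 0, 0], [0, 0, -5], 50]
    - [[0, 0, 0], [0, 0, -8], 50]
    - [[0, 0, 0], [0, 0, -15], 50]
    - [[0, 0, 0], [0, 0, -25], 50]

```text
time: 11.12
tool_pos: [0.5323, 0.0762, 0.1611]
tcp_rot: [-2.047, -2.378, 0.006]
wrist_force: [-0.2, 0.1, -0.2]
width: 0.582
grip_force: 0.0
```

Emit:
step_arm:
  targets:
    - [[0, 0, 0], [-30, 0, -25], 50]
    - [[0, 0, 0], [-30, 0, -25], 50]
    - [[0, 0, 0], [-30, 0, -25], 50]
    - [[0, 0, 0], [0, 0, -10], 50]
    - [[0, 0, 0], [0, 0, 0], 50]

```text
time: 11.53
tool_pos: [0.5499, -0.0138, 0.2519]
tcp_rot: [2.049, 2.373, 0.008]
wrist_force: [-0.4, 0.0, 0.4]
width: 0.588
grip_force: 0.0
```

Run:
```python
from h import *
plan(2,-84,.036)
im=read_camera("wrist");im2=read_camera("scene");
a=cv2.resize(im[20:280,150:450],(450,390));b=cv2.resize(im2[190:290,240:400],(624,390),interpolation=2)[:,150:500]
cv2.imwrite("pics/w5.png",np.hstack([a,b])[:,:,::-1])
c,s=np.cos(YAW),np.sin(YAW)
for cam in("wrist","scene"):
  cal=calibration(cam)
  for n in("bolt_lug","catch_pad"):
    for r in tip_of(cam,n)[:1]:
        p=ray(cal,r['at'],.05)[:2]-ORG;print(n,round(r['score'],2),np.round(r['at']),'rack mm',(np.array([[c,s],[-s,c]])@p*1e3).round(1))
```

```text
t 11.5333 nose 0.0726 pos [ 0.5499 -0.0138  0.2519] tgt [0.5449 0.0086 0.1086] turn [0.008 0.001 0.001] shift mm in current [ 23.   -2.8 143.3] in target [ 22.9  -1.7 143.3] F [-0.4  0.   0.4] w 0.5878191002270025 q6 -0.21718942761606574
bolt_lug 0.64 [ 72. 314.] rack mm [31.3  7.7]
catch_pad 0.73 [134. 238.] rack mm [-34.5 -43.2]
bolt_lug 0.9 [226. 313.] rack mm [29.2 13. ]
catch_pad 0.73 [258. 316.] rack mm [-34.1 -48.2]
```

View pics/w5.png

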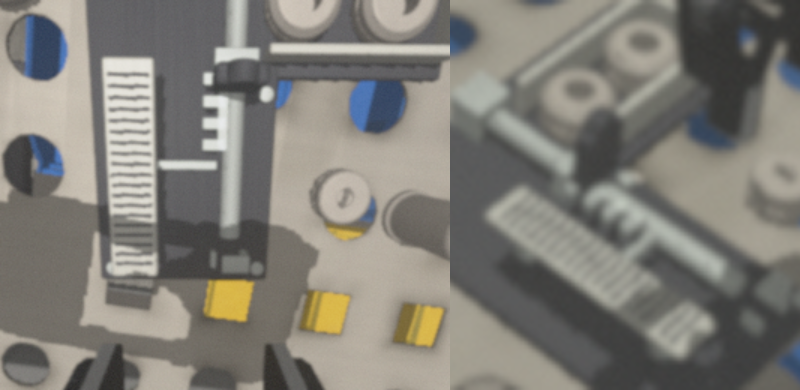

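The bolt reaches across the mouth into the keeper, and the lug has moved about 68 mm. The teeth (rows 75–150) are past the catch nose (row 164), and the pad is up at its starting height. Dies and bystanders are in place.

```bash
python3 -c "from workcell import *;print(finish_job())"
```

```text
the job is handed in; nothing more can be done
None
```

The bolt was pushed to its stop with the catch held down throughout. The catch then sprang up behind its teeth, the hand was taken clear, and the job was handed in at about 12 s.

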